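Swing the desk lamp over the sorting tray and switch it on

ROBOT

A 6-joint arm with a two-finger parallel gripper is mounted at the origin on the work surface. World frame = base frame: x ahead of the robot, y to its left, z up, the work surface at z = 0. Lengths are in mm, angles in degrees, forces in N, time in s.
With the tool pointing down it reaches from about 350 to 850 mm from the base axis. Payload 8.1 kg.
Tool frame: the origin (TCP) lies midway between the tips of the shut fingers; the grasp point (between the pads) lies 19 mm behind it; z points along the fingers, y is the line along which they close (so a half turn about z gives the same grasp; the last joint's range is limited). The gripper opens to 85 mm and grips with 20 to 120 N. Pads are 22 mm wide; open, the fingers measure 114 mm over their backs; the gripper's body (76 mm by 85 mm) begins 54 mm behind the grasp point. The pads swing forward as they close: fully open they stand 13 mm farther back than shut.
Start: joints at [64.378, 7.471, 85.268, -0, 87.261, -4.893], TCP at [212.354, 561.169, 231.292] pointing down, gripper open.
Joint ranges: [-169.43, 169.43], [-51.17, 129.36], [1.28, 143.12], [-76.62, 256.62], [0, 156.53], [-152.29, 152.29]. Speed limits (degrees/s): [136.94, 136.94, 159.86, 180, 180, 180].

INTERFACE

Orientations are given as [roll, pitch, yaw] about the fixed x, y, z axes, in that order (R = Rz(yaw) Ry(pitch) Rx(roll)).
In Python, from bench import r gives the robot as it stands. The module is installed in compiled form; this text tells all that it offers.
- The arm moves only by the tool jog_arm, never from a script. Its argument "rows" is a list of rows, each a list of 2 entries, a list of its own where there are three numbers: the shift along the tool's x, y, z in mm, then the turn, a rotation vector about the tool's x, y, z in rad. A call has 1 to 10 rows; each row is the pose to reach, as a shift and turn from the pose commanded when the call began, along the tool's axes at that moment; what a row does not reach only later rows make up. A row lasts 1/10 s, in which the tool goes at most 50 mm and 8.59 degrees, less where a joint would pass 70% of its speed; a pose out of reach is approached as far as the arm can. A call with a gripper value outside its range is refused whole. "grip" is the finger opening in mm, from 0 to 85.4, set as the call begins (left out, the last holds). The fingers move at their own pace and stop on an object; "force" is the grip in N (left out, the last holds). Time passes only in rows, so rows that repeat a pose let the fingers close. It gives the time, the measured TCP pose, the force, the opening and the grip force at its end, in the units of the state.
- r.sense(): the state, without advancing time (a new reading comes with each control period).
- r.snapshot(name): name is "scene" or "top" or "wrist"; returns (picture, depth): 400x640x3 uint8, blue, green, red; 400x640 float32, mm along the optical axis (not along the pixel's ray), 0 where there is no reading.
- r.camera_params(name): a dict with "fx", "fy", "cx", "cy" (pixels), "dist_coeffs" ([k1, k2, p1, p2, k3] as OpenCV has them; the pictures are not rectified), "pose" (4x4, takes a point from camera to world coordinates); the wrist camera has in their place "tool_from_camera" (4x4, takes a point from camera to tool coordinates, whose origin is the TCP and whose axes are the flange's). Camera axes: x right, y down, z forward; pixel columns grow to the right and rows downward; lengths in mm; the calibration is good to about 2 mm. A picture is of the moment at which its call begins: read the wrist's pose just before it. camera_params takes no time and is no camera call.
- r.hand_in(): hands the job in; it is judged then, once.
The state is a dict: "time": time; "joint_pos": joint angles; "qd": joint speeds; "joint_efforts": joint torques, N m; "tool_pos": TCP position; "tcp_rot": TCP orientation; "ft_force": force on the tool from outside, world axes, zero at the start; "wrist_torque": the same for the moment, N m; "finger_gap": finger opening in mm; "grip_force": force on a finger pad.
Only numpy, scipy, OpenCV 4.12 (cv2) and the standard library are available. Lean on these libraries where they do the work, as an engineer would, in place of code of your own. Each camera call takes 0.05 s, during which the arm holds its last target. There are 200 camera calls.

TASK

Push the desk lamp's swing arm round with a fingertip until the lamp head hangs over the middle of the divided sorting tray, then switch the lamp on by pressing down the raised end of the rocker switch on its base. Do not pick up, drag or tip the lamp, and leave the tray, the jigsaw and everything else on the table where they are. Finish clear of everything.

Things in the scene. Friction and masses are not known exactly. Their poses are not given: they have to be found in the camera images.
- lamp: Loose grey desk lamp, about 2.2 kg. Origin: centre of the underside of its slab base (170 mm along its x, 120 mm along its y, 30 mm high); z up. The base's -x end, with the rocker switch, faces roughly the robot; a 22 mm thick upright post stands near the +x end (60 mm from the origin).
- post_top (a point): On the lamp: the hinge axis (vertical, through the post) at the mid-height of the swing arm, 200 mm above the table; fixed to the lamp body, at x = +60 mm in its frame. The hub there is 34 mm across and its top is 12 mm higher.
- swing_arm (a joint): Angle of the level swing arm about the post: 0 along the lamp's -x (over the base, towards the robot), growing anticlockwise seen from above (head towards the lamp's -y); stops at -1.5 and 1.5. The arm is a bar 16 mm wide and high, its middle 200 mm above the table, reaching 212 mm from the axis. Hinge friction 0.12 N m (1 N at 120 mm); it stays where it is left.
- lamp_head (a point): Centre of the underside of the lamp head: a round shade 90 mm across under the arm, 200 mm from the hinge axis, its underside 160 mm above the table. Between the hub and the shade the arm is bare (17 to 155 mm from the axis).
- rocker_pivot (a point): On the lamp: pivot of the black rocker switch, 45 mm from the lamp's origin along its -x, 39 mm above the table. The rocker is a shallow V, 44 mm along the lamp's x, 26 mm wide. Off, its half on the -x side (towards the robot, away from the post) is raised by 0.4 rad, the outer end about 50 mm above the table; fully pressed that half is level, its top about 42 mm above the table.
- rocker (a joint): Rocker switch angle: 0 off (as it starts), 0.4 fully on (the robot-side half pressed down level). Takes about 1 to 2 N on the raised end; no spring, it stays where it is left.
- tray_mid (a point): Centre of the underside of the red plastic sorting tray: 120 mm by 150 mm (its x and y), 25 mm high, four compartments, loose puzzle pieces lying in it. It lies to the left or the right of the lamp, 185 to 220 mm from the hinge axis, 0.9 to 1.25 rad to one side of the lamp's -x.
- tray: The same tray (about 0.35 kg, loose), same origin. Not to be moved.
- jigsaw: Flat wooden board with a part-made jigsaw, 120 by 150 mm, 13 mm high, on the other side of the lamp; origin at the centre of its underside. Not to be moved.
- mug: White ceramic mug, 80 mm across, 90 mm high, on the coaster behind the tray or the jigsaw; origin at the centre of its foot. Not to be moved.
- coaster: Round cork coaster 96 mm across, 6 mm thick; origin at the centre of its underside. Not to be moved.
- tape: Steel tape measure standing in front of the lamp, 66 by 36 by 58 mm high; origin at the centre of its underside. Not to be moved.
- pawn: Turned wooden game pawn, 32 mm across, 53 mm high, behind the lamp; origin at the centre of its foot. Not to be moved.
- die: Blank wooden die, 22 mm, beside the tape measure; origin at the centre of its underside. Not to be moved.

How it is judged:
By the outcome, as a careful person would: the job done as asked, in the order asked, and still so for the second after the job is handed in, with the robot touching nothing.
It also fails if it takes over 48 s, if anything falls off the work surface, if the arm or the gripper's body presses on something with over 40 N, if the wrist force passes 120 N, or if a joint passes its speed limit or range.

## Working session

There is one attempt and no reset: what is moved stays moved. The work goes in short steps, Python scripts to look and compute and a tool call to move; the robot and the scene stay as the last step left them, time stands still between calls to the robot, and variables do not carry over. Pictures are saved under pics/ and viewed, at most 10 in all, crops included, and the job is handed in when it is done.

Besides the shell and the picture viewer there is one more tool, called after "Request:" as name(argument=value, ...), one argument or row to a line, values as JSON. jog_arm: Moves the arm, as the interface text tells. Its arguments: {"type":"object","properties":{"rows":{"type":"array"},"grip":{"type":"number"},"force":{"type":"number"}},"required":["rows"]}

```bash
mkdir -p pics
cat > h.py <<'E'
import numpy as np,cv2
from bench import r
def P(n):
    c=r.camera_params(n);K=np.array([[c['fx'],0,c['cx']],[0,c['fy'],c['cy']],[0,0,1]]);return c,K,np.array(c['dist_coeffs'])
def ray(n,uv,z):
    c,K,d=P(n);T=np.array(c['pose']);uv=np.array(uv,float).reshape(-1,1,2)
    p=cv2.undistortPoints(uv,K,d).reshape(-1,2);v=np.c_[p,np.ones(len(p))]@T[:3,:3].T;o=T[:3,3]
    return o+v*((z-o[2])/v[:,2])[:,None]
def cloud(n,dep):
    c,K,d=P(n);T=np.array(c['pose']);h,w=dep.shape
    uv=np.stack(np.meshgrid(np.arange(w),np.arange(h)),-1).reshape(-1,1,2).astype(float)
    p=cv2.undistortPoints(uv,K,d).reshape(-1,2);X=np.c_[p,np.ones(len(p))]*dep.reshape(-1,1)
    return (X@T[:3,:3].T+T[:3,3]).reshape(h,w,3)
E
python3 - <<'E'
from h import *
print(r.sense())
for n in('top','scene'):
    i,d=r.snapshot(n);cv2.imwrite(f'pics/{n}0.png',i);np.save(n+'0.npy',d);print(n,np.round(np.array(r.camera_params(n)['pose']),3).tolist(),(d>0).mean())
E
```

```text
{'time': 0.0, 'joint_pos': array([ 6.43783767e+01,  7.51574190e+00,  8.53307168e+01,  2.74359810e-04,
        8.72597127e+01, -4.89331071e+00]), 'qd': array([-0.02105751, -0.08011768, -0.00595066,  0.00956444,  0.0372307 ,
        0.04420073]), 'joint_efforts': array([ 7.00832697e-04, -5.69386089e+01, -5.00570726e+01,  9.58537203e-05,
        1.44327982e-02, -1.32480599e-05]), 'tool_pos': array([212.10372526, 560.67198565, 230.2240304 ]), 'tcp_rot': array([-1.79894239e+02, -9.32950101e-03,  1.59271665e+02]), 'ft_force': array([-0.48300649, -0.49416342, -0.51366725]), 'wrist_torque': array([-0.03967973,  0.03021627,  0.00253777]), 'grip_force': 0.0, 'finger_gap': 85.46568731114172}
top [[-0.028, -0.992, 0.119, 461.62], [-1.0, 0.028, -0.008, 10.114], [0.005, -0.119, -0.993, 904.347], [0.0, 0.0, 0.0, 1.0]] 0.9960078125
scene [[-0.601, 0.402, -0.691, 1169.631], [0.799, 0.321, -0.509, 478.393], [0.017, -0.858, -0.514, 598.847], [0.0, 0.0, 0.0, 1.0]] 0.99591796875
```

View pics/top0.png

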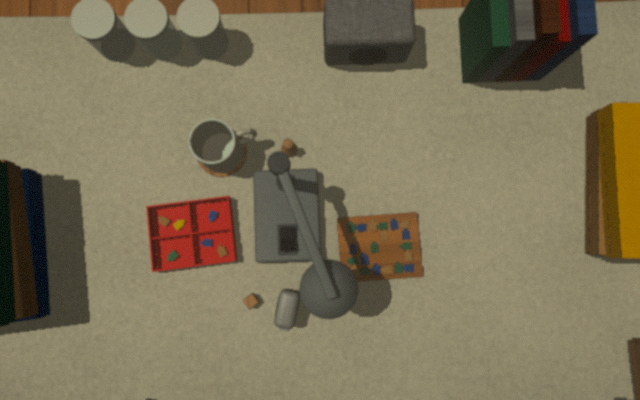

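View pics/scene0.png

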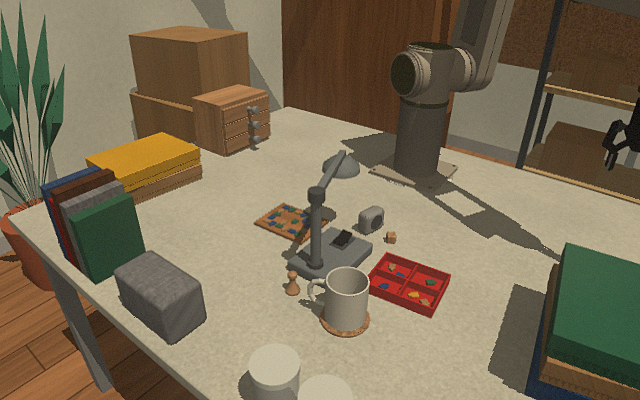

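The top view has +x up and +y left. The hub is at (279,163), the shade at (329,289) swung towards the jigsaw, the rocker at (288,237), and the red tray at (192,234), left of the lamp. The tape (287,308) and die (251,301) are in front, and the mug (214,143) and pawn (289,145) are behind.

Run:
```python
from h import *
i=cv2.imread('pics/top0.png');d=np.load('top0.npy');C=cloud('top',d);Z=C[...,2]
hsv=cv2.cvtColor(i,cv2.COLOR_BGR2HSV)
roi=np.zeros(Z.shape,bool);roi[130:340,130:430]=1
def big(m):
    n,l,s,c=cv2.connectedComponentsWithStats(m.astype(np.uint8));k=1+np.argmax(s[1:,4]);return l==k
def rect(m,z,name):
    v,u=np.nonzero(m);p=ray('top',np.c_[u,v],z)[:,:2].astype(np.float32);q=cv2.minAreaRect(p);print(name,q,np.median(Z[m]));return q
red=big(roi&(hsv[...,1]>150)&((hsv[...,0]<6)|(hsv[...,0]>174)));rect(red,25,'tray')
base=roi.copy();base[:,:245]=0;base[:,335:]=0
b=big(base&(Z>22)&(Z<40)&(hsv[...,1]<60));rect(b,30,'base')
dark=base&(i.max(2)<45)&(Z>25)&(Z<60);dk=big(dark);rect(dk,42,'rocker');print(Z[dk].min(),Z[dk].max())
arm=roi&(Z>196)&(Z<225);p=C[arm];print('arm px',arm.sum());
rect(arm,208,'arm')
# hub circle / head circle
v,u=np.nonzero(arm);hub=arm.copy();hub[178:]=0;v,u=np.nonzero(hub);q=ray('top',np.c_[u,v],212);print('hub',cv2.minEnclosingCircle(q[:,:2].astype(np.float32)),np.median(Z[hub]))
hd=roi&(Z>155)&(np.arange(400)[:,None]>250);v,u=np.nonzero(hd);
for z in(160,175,190):
  q=ray('top',np.c_[u,v],z);print('head',z,cv2.minEnclosingCircle(q[:,:2].astype(np.float32)))
for (u,v) in[(279,163),(290,185),(305,225),(320,260),(345,289),(310,289),(329,295),(300,320),(288,228),(288,237),(288,247),(288,308),(251,301),(214,143),(289,145)]: print((u,v),C[v,u].round())
```

```text
tray ((516.5524291992188, 231.5876922607422), (119.27200317382812, 150.80307006835938), 5.9139275550842285) 3.4101713581998183
base ((543.7896118164062, 66.8360824584961), (167.88328552246094, 100.36740112304688), 0.7686710953712463) 29.700189433692003
rocker ((500.2522277832031, 55.471900939941406), (24.95773696899414, 39.116790771484375), 88.69833374023438) 44.76880358977883
29.50726180646768 52.6843576275503
arm px 1915
arm ((512.7295532226562, 28.890451431274414), (228.14195251464844, 32.91215515136719), 17.75897789001465) 207.87175287103037
hub ((600.6256713867188, 55.00701141357422), 21.619464874267578) 211.13855114430027
head 160 ((420.84307861328125, 65.20208740234375), 226.1034698486328)
head 175 ((421.6648254394531, 64.09195709228516), 221.54705810546875)
head 190 ((422.4865417480469, 62.98181915283203), 216.99066162109375)
(279, 163) [604.  57. 211.]
(290, 185) [572.  42. 207.]
(305, 225) [512.  22. 210.]
(320, 260) [462.   2. 209.]
(345, 289) [419. -34. 190.]
(310, 289) [420.  17. 187.]
(329, 295) [412. -10. 208.]
(300, 320) [353.  39.  -3.]
(288, 228) [520.  55.  42.]
(288, 237) [504.  56.  40.]
(288, 247) [486.  56.  47.]
(288, 308) [381.  57.  57.]
(251, 301) [392. 125.  25.]
(214, 143) [686. 193.  11.]
(289, 145) [669.  50.  50.]
```

Request:
jog_arm(
  rows=[
    [[-24,-22,-10],[0,0,0.044]],
    [[-49,-43,-20],[0,0,0.088]],
    [[-73,-65,-30],[0,0,0.131]],
    [[-97,-87,-40],[0,0,0.175]],
    [[-121,-108,-49],[0,0,0.22]],
    [[-146,-130,-49],[0,0,0.26]],
    [[-170,-152,-49],[0,0,0.31]],
    [[-194,-173,-49],[0,0,0.35]],
    [[-218,-195,-49],[0,0,0.39]],
    [[-243,-217,-49],[0,0,0.437]],
  ],
  grip=0,
  force=40,
)

```text
time: 1.1
tool_pos: [363.0, 270.9, 279.9]
tcp_rot: [-180.0, -0.0, 134.2]
ft_force: [-0.0, 0.4, -0.3]
finger_gap: 0.3
grip_force: 0.0
```

Request:
jog_arm(
  rows=[
    [[-31,-9,0],[0,0,0.044]],
    [[-62,-19,0],[0,0,0.087]],
    [[-93,-28,0],[0,0,0.131]],
    [[-124,-37,0],[0,0,0.175]],
    [[-156,-47,0],[0,0,0.22]],
    [[-187,-56,0],[0,0,0.26]],
    [[-218,-65,0],[0,0,0.31]],
    [[-249,-75,0],[0,0,0.35]],
    [[-280,-84,0],[0,0,0.39]],
    [[-311,-93,0],[0,0,0.437]],
  ],
)

```text
time: 2.1
tool_pos: [513.3, -16.8, 279.9]
tcp_rot: [-180.0, -0.0, 109.1]
ft_force: [0.8, 0.0, 0.3]
finger_gap: 0.0
grip_force: 0.0
```

Request:
jog_arm(
  rows=[
    [[0,0,0],[0,0,0]],
    [[0,0,0],[0,0,0]],
  ],
)

```text
time: 2.3
tool_pos: [512.8, -15.9, 279.6]
tcp_rot: [-179.9, -0.1, 109.1]
ft_force: [0.9, -0.4, 0.1]
finger_gap: 0.0
grip_force: 0.0
```

Run:
```python
from h import *
i,d=r.snapshot('wrist');cv2.imwrite('pics/w1.png',i);np.save('w1.npy',d);s=r.sense();print(s['tool_pos'],s['tcp_rot'],s['time'])
print(np.array(r.camera_params('wrist')['tool_from_camera']).round(3).tolist())
```

```text
[512.71753076 -15.20330846 279.82717483] [-1.79949722e+02 -5.09654216e-02  1.09199179e+02] 2.35
[[0.001, -0.954, -0.299, 74.943], [1.0, 0.001, 0.001, -0.416], [-0.001, -0.299, 0.954, -142.542], [0.0, 0.0, 0.0, 1.0]]
```

View pics/w1.png

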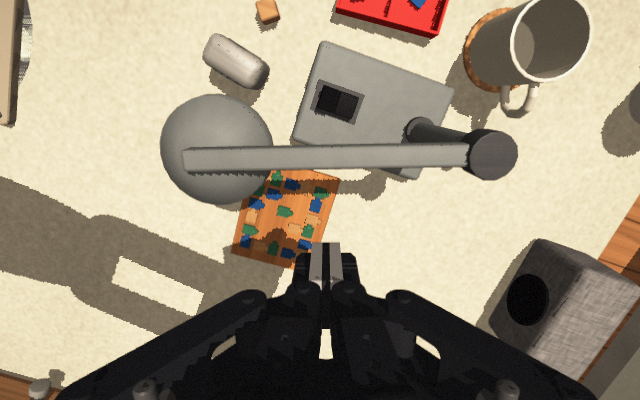

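The wrist view shows the bare arm as a bar from the shade (217,150) to the hub (493,155). The shut fingertips at (325,245) are beside it, on the jigsaw side, so the way down is clear.

Request:
jog_arm(
  rows=[
    [[0,0,12],[0,0,0]],
    [[0,0,24],[0,0,0]],
    [[0,0,36],[0,0,0]],
    [[0,0,48],[0,0,0]],
    [[0,0,60],[0,0,0]],
    [[0,0,72],[0,0,0]],
    [[0,0,84],[0,0,0]],
    [[0,0,94],[0,0,0]],
    [[8,0,94],[0,0,0]],
    [[14,0,94],[0,0,0]],
  ],
)

```text
time: 3.35
tool_pos: [508.2, -1.8, 186.2]
tcp_rot: [-180.0, -0.0, 109.2]
ft_force: [0.2, 0.7, 0.6]
finger_gap: 0.4
grip_force: 0.0
```

Run:
```python
from h import *
# hub check: triangulate-ish from wrist view onto z=212
c,K,d=P('wrist');s={'p':[512.7,-15.4,279.7],'yaw':109.15}
from scipy.spatial.transform import Rotation as R
T=np.eye(4);T[:3,:3]=R.from_euler('xyz',[180,0,s['yaw']],degrees=True).as_matrix();T[:3,3]=s['p'];T=T@np.array(c['tool_from_camera'])
for uv,z in(((494,155),212),((190,160),208)):
    p=cv2.undistortPoints(np.array([[uv]],float),K,d)[0,0];v=T[:3,:3]@[p[0],p[1],1];print(T[:3,3]+v*(z-T[2,3])/v[2])
def pose(f,sd,rad=110):
    f=np.radians(f);u=np.array([-np.cos(f),-np.sin(f)]);n=np.array([np.sin(f),-np.cos(f)]);return np.array([604,57])+rad*u+sd*n
def rows(f0,s0,fs,s1):
    a=np.radians(90+f0);x=np.array([np.cos(a),np.sin(a)]);y=np.array([np.sin(a),-np.cos(a)])
    return [[round(float(v),1) for v in((pose(f,s1)-pose(f0,s0))@x,(pose(f,s1)-pose(f0,s0))@y,np.radians(f0-f))] for f in fs]
print(rows(0,19,-np.arange(2,21,2),19))
```

```text
[605.81386369  58.72013592 212.        ]
[413.77002439 -12.68938519 208.        ]
[[3.9, -0.6, 0.0], [7.7, -1.1, 0.1], [11.6, -1.4, 0.1], [15.5, -1.6, 0.1], [19.4, -1.6, 0.2], [23.3, -1.5, 0.2], [27.2, -1.3, 0.2], [31.1, -1.0, 0.3], [34.9, -0.5, 0.3], [38.8, 0.1, 0.3]]
```

Request:
jog_arm(
  rows=[
    [[3.9,-0.6,0],[0,0,0.035]],
    [[7.7,-1.1,0],[0,0,0.07]],
    [[11.6,-1.4,0],[0,0,0.105]],
    [[15.5,-1.6,0],[0,0,0.14]],
    [[19.4,-1.6,0],[0,0,0.175]],
    [[23.3,-1.5,0],[0,0,0.209]],
    [[27.2,-1.3,0],[0,0,0.244]],
    [[31.1,-1,0],[0,0,0.279]],
    [[34.9,-0.5,0],[0,0,0.314]],
    [[38.8,0.1,0],[0,0,0.349]],
  ],
)

```text
time: 4.35
tool_pos: [496.1, 34.8, 187.3]
tcp_rot: [179.9, 0.0, 89.1]
ft_force: [-1.4, -2.1, 0.5]
finger_gap: 0.1
grip_force: 0.6
```

```bash
cat >> h.py <<'E'
def look(name):
    s=r.sense();i,d=r.snapshot('top');cv2.imwrite(f'pics/{name}.png',i);C=cloud('top',d);print('t',s['time'],s['tool_pos'].round(1),s['ft_force'].round(1))
    return i,C
def basecheck(i,C):
    h=cv2.cvtColor(i,cv2.COLOR_BGR2HSV);roi=np.zeros(h.shape[:2],bool);roi[130:340,130:430]=1
    m=roi&(h[...,1]>150)&((h[...,0]<6)|(h[...,0]>174));v,u=np.nonzero(m);print('tray',ray('top',np.c_[u,v],25)[:,:2].mean(0))
E
python3 - <<'E'
from h import *
i,C=look('t2')
s=i[100:340,200:400];cv2.imwrite('pics/t2c.png',cv2.resize(s,None,fx=2.5,fy=2.5))
E
```

```text
t 4.35 [496.1  34.8 187.3] [-1.4 -2.1  0.5]
```

View pics/t2c.png

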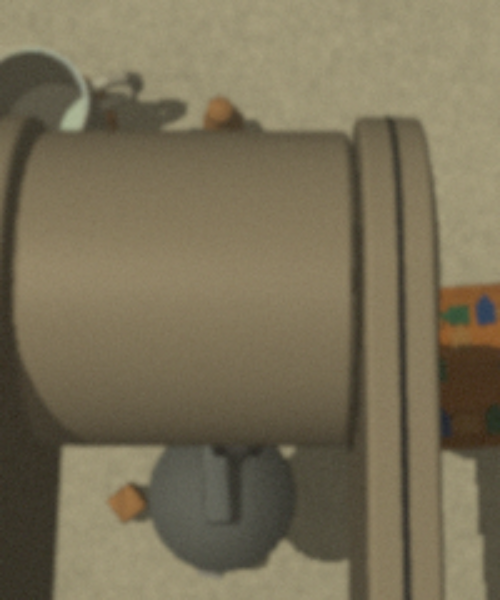

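The top camera, partly hidden by the wrist, shows the head moved round in front with its tip at about (289,308). The fingertip is pushing with 2 N.

Request:
jog_arm(
  rows=[
    [[3.9,-0.6,0],[0,0,0.035]],
    [[7.7,-1.1,0],[0,0,0.07]],
    [[11.6,-1.4,0],[0,0,0.105]],
    [[15.5,-1.6,0],[0,0,0.14]],
    [[19.4,-1.6,0],[0,0,0.175]],
    [[23.3,-1.5,0],[0,0,0.209]],
    [[27.2,-1.3,0],[0,0,0.244]],
    [[31.1,-1,0],[0,0,0.279]],
    [[34.9,-0.5,0],[0,0,0.314]],
    [[38.8,0.1,0],[0,0,0.349]],
  ],
)

```text
time: 5.4
tool_pos: [496.6, 73.6, 187.1]
tcp_rot: [180.0, -0.0, 69.2]
ft_force: [-1.0, -0.5, 0.3]
finger_gap: 0.2
grip_force: 0.6
```

Request:
jog_arm(
  rows=[
    [[3.9,-0.6,0],[0,0,0.035]],
    [[7.7,-1.1,0],[0,0,0.07]],
    [[11.6,-1.4,0],[0,0,0.105]],
    [[15.5,-1.6,0],[0,0,0.14]],
    [[19.4,-1.6,0],[0,0,0.175]],
    [[23.3,-1.5,0],[0,0,0.209]],
    [[27.2,-1.3,0],[0,0,0.244]],
    [[31.1,-1,0],[0,0,0.279]],
    [[34.9,-0.5,0],[0,0,0.314]],
    [[38.8,0.1,0],[0,0,0.349]],
  ],
)

```text
time: 6.4
tool_pos: [510.4, 109.9, 187.0]
tcp_rot: [180.0, -0.0, 49.2]
ft_force: [-1.4, -0.1, -0.9]
finger_gap: 0.1
grip_force: 0.6
```

Request:
jog_arm(
  rows=[
    [[2,-0.3,0],[0,0,0.017]],
    [[3.9,-0.6,0],[0,0,0.035]],
    [[5.8,-0.9,0],[0,0,0.052]],
    [[7.7,-1.1,0],[0,0,0.07]],
    [[9.7,-1.3,0],[0,0,0.087]],
    [[11.6,-1.4,0],[0,0,0.105]],
    [[13.5,-1.5,0],[0,0,0.122]],
    [[15.5,-1.6,0],[0,0,0.14]],
    [[17.4,-1.6,0],[0,0,0.157]],
    [[19.4,-1.6,0],[0,0,0.175]],
  ],
)

```text
time: 7.4
tool_pos: [521.9, 125.3, 186.2]
tcp_rot: [-180.0, 0.0, 39.1]
ft_force: [-1.6, -0.3, 0.1]
finger_gap: -0.1
grip_force: 0.6
```

Run:
```python
from h import *
i,C=look('t3')
w,_=r.snapshot('wrist');cv2.imwrite('pics/w3.png',w)
cv2.imwrite('pics/c3.png',np.vstack([cv2.resize(i[100:340,110:430],(400,300)),cv2.resize(w,(400,300))]))
```

```text
t 7.4 [521.9 125.3 186.2] [-1.6 -0.3  0.1]
```

View pics/c3.png

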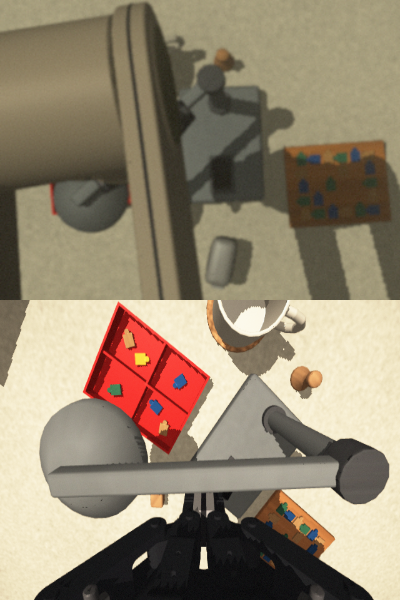

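The wrist view (lower half) shows the arm from the hub (581,229 in full-size pixels) to its tip (82,240). The shade is short of the tray, so more turning is needed. The base and tape look undisturbed.

```bash
cat >> h.py <<'E'
from scipy.spatial.transform import Rotation as R
def wray(uv,z,s):
    c,K,d=P('wrist');T=np.eye(4);T[:3,:3]=R.from_euler('xyz',s['tcp_rot'],degrees=True).as_matrix();T[:3,3]=s['tool_pos'];T=T@np.array(c['tool_from_camera'])
    p=cv2.undistortPoints(np.array(uv,float).reshape(-1,1,2),K,d)[:,0];v=np.c_[p,np.ones(len(p))]@T[:3,:3].T
    return T[:3,3]+v*((z-T[2,3])/v[:,2])[:,None]
def wrist(name):
    s=r.sense();w,d=r.snapshot('wrist');cv2.imwrite(f'pics/{name}.png',w)
    c,K,dc=P('wrist');uv=np.stack(np.meshgrid(np.arange(640),np.arange(400)),-1).reshape(-1,2)
    T=np.eye(4);T[:3,:3]=R.from_euler('xyz',s['tcp_rot'],degrees=True).as_matrix();T[:3,3]=s['tool_pos'];T=T@np.array(c['tool_from_camera'])
    p=cv2.undistortPoints(uv.astype(float).reshape(-1,1,2),K,dc)[:,0];X=np.c_[p,np.ones(len(p))]*d.reshape(-1,1)
    return s,w,(X@T[:3,:3].T+T[:3,3]).reshape(400,640,3)
def armang(w,C):
    Z=C[...,2];h=cv2.cvtColor(w,cv2.COLOR_BGR2HSV)
    m=((Z>202)&(Z<218)&(w.max(2)>60)).astype(np.uint8);n,l,st,_=cv2.connectedComponentsWithStats(m);k=1+np.argmax(st[1:,4]);p=C[l==k]
    dist=np.linalg.norm(p[:,:2]-[604.5,57.5],axis=1);q=p[(dist>30)&(dist<150)]
    vx,vy,x0,y0=cv2.fitLine(q[:,:2].astype(np.float32),cv2.DIST_HUBER,0,.01,.01).ravel()
    if vy<0: vx,vy=-vx,-vy
    hub=p[p[:,2]>210.5];hc=cv2.minEnclosingCircle(hub[:,:2].astype(np.float32))
    e=np.array([x0,y0])-[604.5,57.5];off=e[0]*vy-e[1]*vx
    print('n',len(q),'phi',-np.degrees(np.arctan2(vy,-vx)),'line offset from hub',off,'hub',hc,'tip r',dist.max(),'med z',np.median(q[:,2]))
    red=(h[...,1]>150)&((h[...,0]<6)|(h[...,0]>174));print('head',np.array([x0,y0])+0)
    return np.array([vx,vy])
E
python3 - <<'E'
from h import *
s,w,C=wrist('w4');u=armang(w,C);print(s['tool_pos'],wray([(581,229)],212,s),wray([(82,240)],208,s))
E
```

```text
n 11052 phi -48.511898 line offset from hub 3.304028466254749 hub ((530.580322265625, 130.7447509765625), 6.601678848266602) tip r 210.29478094766486 med z 207.70701477435603
head [547.491   126.95137]
[522.08699641 125.36931603 186.27951653] [[607.95129431  61.085536   212.        ]] [[473.10524956 215.85670953 208.        ]]
```

Request:
jog_arm(
  rows=[
    [[2,-0.3,0],[0,0,0.017]],
    [[3.9,-0.6,0],[0,0,0.035]],
    [[5.8,-0.9,0],[0,0,0.052]],
    [[7.7,-1.1,0],[0,0,0.07]],
    [[9.7,-1.3,0],[0,0,0.087]],
    [[11.6,-1.4,0],[0,0,0.105]],
    [[13.5,-1.5,0],[0,0,0.122]],
    [[15.5,-1.6,0],[0,0,0.14]],
    [[17.4,-1.6,0],[0,0,0.157]],
    [[20.4,-1.6,0],[0,0,0.183]],
  ],
)

```text
time: 8.55
tool_pos: [536.7, 139.4, 186.3]
tcp_rot: [-180.0, 0.0, 28.6]
ft_force: [-1.3, -0.1, 0.3]
finger_gap: 0.0
grip_force: 0.6
```

Run:
```python
from h import *
s,w,C=wrist('w5');u=armang(w,C);i,Ct=look('t5');basecheck(i,Ct)
h=cv2.cvtColor(w,cv2.COLOR_BGR2HSV);m=(h[...,1]>150)&((h[...,0]<6)|(h[...,0]>174));v,uu=np.nonzero(m&(C[...,2]<40))
q=wray(np.c_[uu,v],25,s)[:,:2].astype(np.float32);print('tray wrist',cv2.minAreaRect(q))
cv2.imwrite('pics/c5.png',np.vstack([cv2.resize(i[100:340,110:430],(400,300)),cv2.resize(w,(480,300))[:,:400]]))
```

```text
n 11008 phi -59.284195 line offset from hub 3.6369428886091555 hub ((546.454345703125, 143.14276123046875), 6.588387966156006) tip r 210.34803866340204 med z 207.69533200113864
head [561.801   136.48848]
t 8.6 [537.1 139.6 186.3] [ 0.  -0.2  0.2]
tray [461.86370873 256.72137319]
tray wrist ((519.1470336914062, 231.5201873779297), (120.53192138671875, 149.7174530029297), 5.806413173675537)
```

View pics/w5.png

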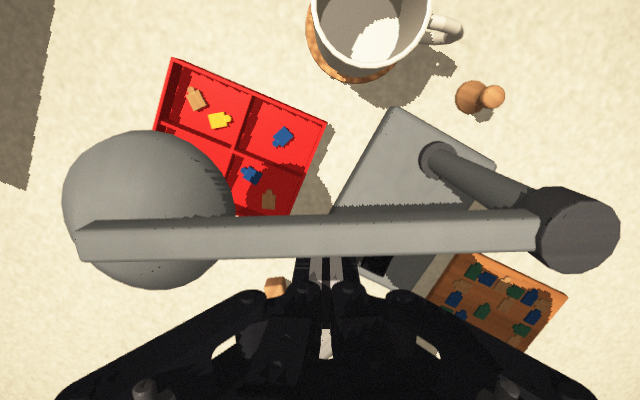

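The wrist view shows the shade (150,210) partly over the tray and the arm clear of everything. It reads −59.3°, and the target is about −63°, so I'll push about 3.8° more and then back off.

Request:
jog_arm(
  rows=[
    [[2,-0.3,0],[0,0,0.017]],
    [[3.9,-0.6,0],[0,0,0.035]],
    [[5.8,-0.9,0],[0,0,0.052]],
    [[7.4,-1.1,0],[0,0,0.066]],
    [[7.4,-1.1,0],[0,0,0.066]],
    [[0,0,0],[0,0,0.066]],
    [[-8,0,0],[0,0,0.066]],
    [[-16,0,0],[0,0,0.066]],
  ],
)

```text
time: 9.45
tool_pos: [521.9, 131.2, 186.2]
tcp_rot: [180.0, 0.0, 24.9]
ft_force: [-0.2, 0.2, 0.6]
finger_gap: -0.1
grip_force: 0.0
```

Run:
```python
from h import *
s,w,C=wrist('w6');u=armang(w,C);print(s['tool_pos'],s['tcp_rot'],s['ft_force'])
h=cv2.cvtColor(w,cv2.COLOR_BGR2HSV);m=(h[...,1]>150)&((h[...,0]<6)|(h[...,0]>174));v,uu=np.nonzero(m&(C[...,2]<40))
q=wray(np.c_[uu,v],25,s)[:,:2].astype(np.float32);print('tray wrist',cv2.minAreaRect(q))
# shade: grey disc points at 160-200 near the head
P_=C[...,:2];Z=C[...,2];m=(Z>158)&(Z<200)&(w.max(2)>60)&(np.linalg.norm(P_-[519,231],axis=2)<80)
n,l,st,_=cv2.connectedComponentsWithStats(m.astype(np.uint8));print(cv2.minEnclosingCircle(P_[m].astype(np.float32)),P_[m].mean(0))
```

```text
n 12180 phi -63.845238 line offset from hub 2.610980704188478 hub ((551.564453125, 177.38409423828125), 9.999999747378752e-05) tip r 210.6246717989872 med z 207.7287404061172
head [567.2639  139.24811]
[521.85570329 131.15438473 186.19529007] [1.79999232e+02 1.25521081e-02 2.49133575e+01] [-0.1823366   0.20756194  0.58183578]
tray wrist ((518.6397705078125, 231.68392944335938), (119.62037658691406, 149.85826110839844), 5.719348907470703)
((530.6477661132812, 219.808837890625), 64.2488784790039) [531.08181505 232.61650218]
```

The arm now reads −63.8° with the hub-to-tray direction at about −63°, so the head is over the tray. I'll raise the finger and check the wrist clearance before pressing the switch.

Request:
jog_arm(
  rows=[
    [[-4,0,-12],[0,0,0]],
    [[-4,0,-24],[0,0,0]],
    [[-4,0,-36],[0,0,0]],
    [[-4,0,-48],[0,0,0]],
    [[-4,0,-60],[0,0,0]],
    [[-4,0,-72],[0,0,0]],
    [[-4,0,-84],[0,0,0]],
    [[-4,0,-94],[0,0,0]],
  ],
)

```text
time: 10.3
tool_pos: [519.2, 130.0, 281.5]
tcp_rot: [180.0, -0.0, 24.9]
ft_force: [-0.8, 0.9, -0.1]
finger_gap: -0.4
grip_force: 0.0
```

Run:
```python
from h import *
s=r.sense();print(s['tool_pos'],s['tcp_rot'])
p=s['tool_pos'];A=[]
for n in('top','scene'):
    i,d=r.snapshot(n);cv2.imwrite(f'pics/{n}7.png',i);C=cloud(n,d)[d>0];A.append(C)
C=np.vstack(A)-p;C=C[(C[:,2]>20)]
j=np.radians(np.degrees(np.arctan2(p[1],p[0])));f=np.array([np.cos(j),np.sin(j)]);l=np.array([-f[1],f[0]])
F=C[:,:2]@f;L=C[:,:2]@l;Zr=C[:,2]
for z in range(20,340,20):
    m=(Zr>z)&(Zr<z+20)&(abs(F)<220)&(abs(L)<220)
    if m.sum()>20: print(z,m.sum(),'F',np.percentile(F[m],[1,99]).round(),'L',np.percentile(L[m],[1,99]).round())
```

```text
[519.15839727 129.96238798 281.53796495] [ 1.79991191e+02 -2.97477391e-02  2.49142325e+01]
20 161 F [-4. 15.] L [-12.  15.]
40 410 F [-10.  21.] L [-35.  39.]
60 521 F [-14.  23.] L [-50.  51.]
80 1070 F [-9. 24.] L [-60.  59.]
100 727 F [-6. 23.] L [-45.  43.]
120 415 F [-7. 39.] L [-37.  38.]
140 524 F [ 0. 40.] L [-31.  38.]
160 578 F [-7. 40.] L [-32.  38.]
180 527 F [ 1. 45.] L [-36.  42.]
200 675 F [-36.  45.] L [-37.  42.]
220 678 F [-3. 43.] L [-36.  41.]
240 687 F [-40.  42.] L [-36.  41.]
260 235 F [-41.  43.] L [-32.  41.]
280 39 F [-41. -40.] L [-7.  8.]
300 1124 F [-152.  -33.] L [-61.  58.]
320 3996 F [-149.    2.] L [-67.  58.]
```

View pics/scene7.png

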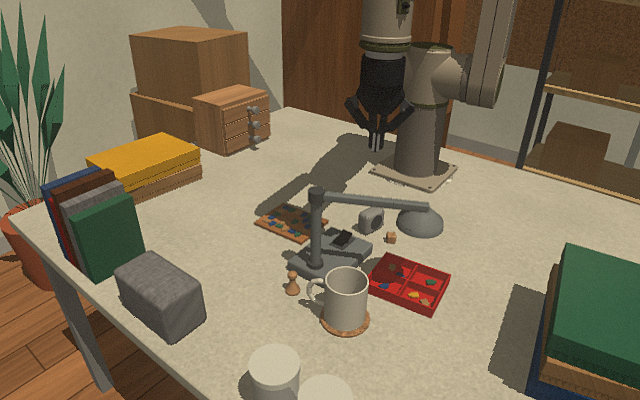

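The scene view shows the slim gripper clear above, the shade hanging towards the tray, and the base, tape, die, mug and pawn standing as before. The gripper is within about 60 mm of its axis for 340 mm up, so the switch can be reached safely.

Request:
jog_arm(
  rows=[
    [[-6,5,0],[0,0,-0.14]],
    [[-13,10,0],[0,0,-0.28]],
    [[-19,15,0],[0,0,-0.42]],
    [[-26,21,0],[0,0,-0.56]],
    [[-32,26,0],[0,0,-0.7]],
    [[-39,31,0],[0,0,-0.84]],
    [[-45,36,0],[0,0,-0.98]],
    [[-52,41,0],[0,0,-1.12]],
    [[-58,46,0],[0,0,-1.26]],
    [[-65,51,0],[0,0,-1.4]],
  ],
)

```text
time: 11.4
tool_pos: [481.1, 56.0, 279.6]
tcp_rot: [-179.9, -0.0, 105.5]
ft_force: [0.8, 0.2, 0.3]
finger_gap: -0.2
grip_force: 0.0
```

Request:
jog_arm(
  rows=[
    [[0,0,10],[0,0,-0.13]],
    [[0,0,20],[0,0,-0.26]],
    [[0,0,30],[0,0,-0.39]],
    [[0,0,40],[0,0,-0.52]],
    [[0,0,50],[0,0,-0.65]],
    [[0,0,60],[0,0,-0.78]],
    [[0,0,70],[0,0,-0.91]],
    [[0,0,80],[0,0,-1.04]],
    [[0,0,90],[0,0,-1.17]],
    [[0,0,100],[0,0,-1.305]],
  ],
)

```text
time: 12.4
tool_pos: [481.1, 56.3, 179.2]
tcp_rot: [-180.0, -0.1, -179.8]
ft_force: [-0.1, -0.7, 0.4]
finger_gap: 0.2
grip_force: 0.0
```

Request:
jog_arm(
  rows=[
    [[0,0,10],[0,0,0]],
    [[0,0,20],[0,0,0]],
    [[0,0,20],[0,0,0]],
  ],
)

```text
time: 12.7
tool_pos: [480.3, 56.3, 158.3]
tcp_rot: [-180.0, -0.2, 179.7]
ft_force: [-0.3, -0.1, -0.2]
finger_gap: -0.2
grip_force: 0.0
```

Run:
```python
from h import *
s,w,C=wrist('w8');print(s['time'],s['tool_pos'],s['tcp_rot'])
Z=C[...,2];m=(w.max(2)<70)&(Z>32)&(Z<60);n,l,st,cc=cv2.connectedComponentsWithStats(m.astype(np.uint8))
for k in range(1,n):
    if st[k,4]>150: q=C[l==k];print(st[k],cv2.minAreaRect(q[:,:2].astype(np.float32)),np.percentile(q[:,2],[2,50,98]).round(),q.min(0).round(),q.max(0).round())
```

```text
12.7 [480.29579786  56.26463285 158.27145797] [-179.99765086   -0.18035094  179.71401287]
[ 308  189   35   51 1394] ((501.1908874511719, 54.46547317504883), (30.03369903564453, 43.8908576965332), 87.58615112304688) [32. 43. 50.] [480.  39.  32.] [523.  70.  52.]
```

View pics/w8.png

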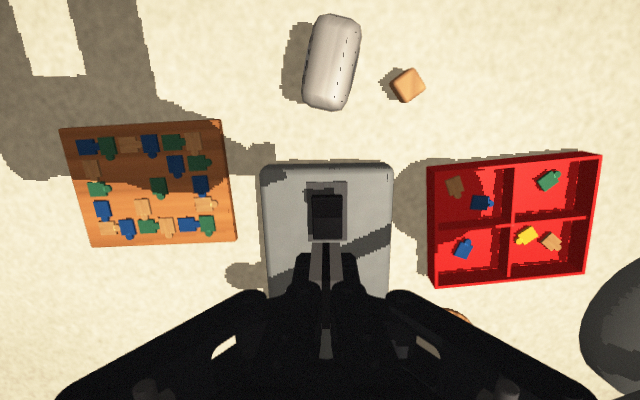

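The wrist view shows the rocker centred at (326,210) on the base, directly ahead of the fingertips and clear all round. The tray and jigsaw are undisturbed, and the shade is at the lower right, out of the way.

Request:
jog_arm(
  rows=[
    [[-2,-1,15],[0,0,0]],
    [[-2,-1,30],[0,0,0]],
    [[-2,-1,45],[0,0,0]],
    [[-2,-1,60],[0,0,0]],
    [[-2,-1,75],[0,0,0]],
    [[-2,-1,90],[0,0,0]],
    [[-2,-1,98],[0,0,0]],
    [[-2,-1,103],[0,0,0]],
    [[-2,-1,105],[0,0,0]],
    [[-2,-1,105],[0,0,0]],
  ],
)

```text
time: 13.75
tool_pos: [483.6, 55.3, 55.4]
tcp_rot: [180.0, 0.0, 179.9]
ft_force: [0.2, 0.3, -0.3]
finger_gap: -0.3
grip_force: 0.0
```

Request:
jog_arm(
  rows=[
    [[0,0,1.5],[0,0,0]],
    [[0,0,3],[0,0,0]],
    [[0,0,4.5],[0,0,0]],
    [[0,0,6],[0,0,0]],
    [[0,0,7.5],[0,0,0]],
    [[0,0,9],[0,0,0]],
    [[0,0,10],[0,0,0]],
    [[0,0,11],[0,0,0]],
    [[0,0,11],[0,0,0]],
  ],
)

```text
time: 14.65
tool_pos: [483.4, 55.3, 44.1]
tcp_rot: [-180.0, -0.0, 179.9]
ft_force: [-1.0, -0.0, 0.8]
finger_gap: -0.1
grip_force: 0.0
```

Request:
jog_arm(
  rows=[
    [[0,0,0.7],[0,0,0]],
    [[0,0,1.4],[0,0,0]],
    [[0,0,2.0],[0,0,0]],
    [[0,0,2.5],[0,0,0]],
    [[0,0,2.5],[0,0,0]],
  ],
)

```text
time: 15.15
tool_pos: [483.5, 55.3, 42.0]
tcp_rot: [-180.0, -0.0, 179.9]
ft_force: [-2.3, 1.2, 4.1]
finger_gap: 0.1
grip_force: 2.0
```

Request:
jog_arm(
  rows=[
    [[0,0,0.4],[0,0,0]],
    [[0,0,0.7],[0,0,0]],
    [[0,0,0.7],[0,0,0]],
  ],
)

```text
time: 15.45
tool_pos: [483.5, 55.3, 41.9]
tcp_rot: [-180.0, -0.0, 179.9]
ft_force: [-6.3, -0.3, 11.6]
finger_gap: 0.2
grip_force: 5.6
```

The rocker has hit its stop at 42 mm. Lifting straight off.

Request:
jog_arm(
  rows=[
    [[0,0,-1],[0,0,0]],
    [[0,0,-3],[0,0,0]],
    [[0,0,-10],[0,0,0]],
    [[0,0,-25],[0,0,0]],
    [[0,0,-40],[0,0,0]],
    [[0,0,-60],[0,0,0]],
    [[0,0,-80],[0,0,0]],
    [[0,0,-100],[0,0,0]],
    [[0,0,-120],[0,0,0]],
    [[0,0,-120],[0,0,0]],
  ],
)

```text
time: 16.45
tool_pos: [485.7, 55.3, 164.8]
tcp_rot: [180.0, 0.3, 179.9]
ft_force: [1.2, 0.3, 0.5]
finger_gap: -0.2
grip_force: 0.0
```

Run:
```python
from h import *
s,w,C=wrist('w9');print(s['time'],s['tool_pos'],s['ft_force'])
Z=C[...,2];m=(w.max(2)<70)&(Z>32)&(Z<60)
n,l,st,cc=cv2.connectedComponentsWithStats(m.astype(np.uint8))
for k in range(1,n):
    if st[k,4]>150:
        q=C[l==k];print(st[k],cv2.minAreaRect(q[:,:2].astype(np.float32)))
        for x in range(476,528,5):
            a=q[(abs(q[:,0]-x)<2.5)];print(x,len(a),a[:,2].mean().round(1) if len(a) else '')
```

```text
16.45 [485.68416882  55.28503308 164.77641141] [1.17376926 0.29760972 0.54677149]
[ 310  179   33   52 1476] ((499.75042724609375, 54.26614761352539), (28.78143310546875, 42.276248931884766), 89.62541961669922)
476 0 
481 193 40.8
486 155 42.1
491 175 41.8
496 159 41.8
501 177 42.1
506 177 44.1
511 187 46.2
516 183 47.9
521 70 49.4
526 0
```

The rocker is on: the robot-side half is level at 42 mm and the other half has risen. Now I'll retreat and check from above.

Request:
jog_arm(
  rows=[
    [[0,0,-25],[0,0,0]],
    [[0,0,-50],[0,0,0]],
    [[0,0,-75],[0,0,0]],
    [[0,0,-100],[0,0,0]],
    [[10,-30,-120],[0,0,0]],
    [[20,-65,-120],[0,0,0]],
    [[30,-105,-120],[0,0,0]],
    [[40,-145,-120],[0,0,0]],
    [[50,-185,-120],[0,0,0]],
    [[50,-220,-120],[0,0,0]],
  ],
)

```text
time: 17.5
tool_pos: [431.7, -166.2, 279.9]
tcp_rot: [180.0, -0.1, 179.9]
ft_force: [0.6, -0.0, -0.5]
finger_gap: -0.2
grip_force: 0.0
```

Request:
jog_arm(
  rows=[
    [[0,-35,0],[0,0,0]],
    [[0,-70,0],[0,0,0]],
    [[0,-100,0],[0,0,0]],
    [[0,-120,0],[0,0,0]],
    [[0,-120,0],[0,0,0]],
  ],
)

```text
time: 18.0
tool_pos: [432.0, -286.5, 279.1]
tcp_rot: [179.9, -0.1, 179.7]
ft_force: [-0.1, 0.2, 0.1]
finger_gap: 0.3
grip_force: 0.0
```

Run:
```python
from h import *
i,C=look('t10');Z=C[...,2]
A=cv2.imread('pics/top0.png');B=i
# shade: depth > 150 in the tray area
roi=np.zeros(Z.shape,bool);roi[150:330,120:300]=1
m=(roi&(Z>150)).astype(np.uint8);v,u=np.nonzero(m)
dt=cv2.distanceTransform(m,cv2.DIST_L2,5);_,rad,_,loc=cv2.minMaxLoc(dt);print('shade px',loc,rad)
for z in(160,170,180):print(z,ray('top',[loc],z))
q=C[(Z>202)&(Z<214)&roi];dd=np.linalg.norm(q[:,:2]-[604,57],axis=1)
print('tip r',dd.max());t=q[dd>205][:,:2].mean(0);print('tip',t,'phi',np.degrees(np.arctan2(t[1]-57,604-t[0])),'head',np.array([604,57])+200*(t-[604,57])/np.linalg.norm(t-[604,57]))
hub=roi&(Z>210);v,u=np.nonzero(hub&(np.arange(400)[:,None]<178)&(np.arange(640)[None]>265));print('hub',C[v,u].mean(0))
def rect(mm,z):
    n,l,st,_=cv2.connectedComponentsWithStats(mm.astype(np.uint8));k=1+np.argmax(st[1:,4]);v,u=np.nonzero(l==k);return cv2.minAreaRect(ray('top',np.c_[u,v],z)[:,:2].astype(np.float32))
h=cv2.cvtColor(i,cv2.COLOR_BGR2HSV);b=np.zeros(Z.shape,bool);b[165:275,240:345]=1
print('base',rect(b&(Z>22)&(Z<60)&(h[...,1]<60),30))
cv2.imwrite('pics/c10.png',np.hstack([cv2.resize(x[100:340,110:430],(400,300)) for x in(A,B)]))
```

```text
t 18.0 [ 432.  -286.5  279.1] [-0.1  0.2  0.1]
shade px (163, 228) 28.559694290161133
160 [[517.42418684 240.48035843 160.        ]]
170 [[516.67448578 237.38547333 170.        ]]
180 [[515.92478473 234.29058823 180.        ]]
tip r 212.31402175844855
tip [513.44549838 244.76208262] phi 64.25276673162925 head [517.11964731 237.1438434 ]
hub [602.95072645  58.01893747 219.39384359]
base ((544.3612670898438, 57.51131057739258), (168.5682373046875, 119.02456665039062), 0.711173951625824)
```

View pics/c10.png

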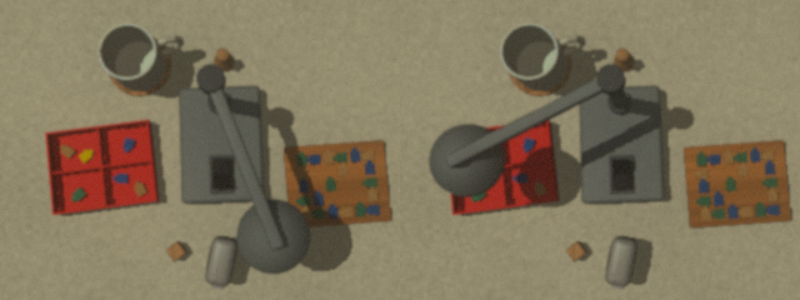

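The before/after view shows the shade over the tray. The computed head position is (517,237) and the tray centre is (517,232); the remaining difference is along the arm. The base, tape, die, jigsaw, mug and pawn have not moved.

```bash
python3 -c "
from bench import r
print(r.hand_in())"
```

```text
the job is handed in; nothing more can be done
None
```

The lamp head hangs about 5 mm from the centre of the sorting tray, the rocker is pressed fully on, nothing else appears to have moved in the before/after top view, and I handed the job in at about 18 s with the arm clear.

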